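# Chock the row of brass collimator tubes on the optical table

### The arm

A 7-joint arm with a two-finger parallel gripper is mounted at the origin on the work surface. World frame = base frame: x ahead of the robot, y to its left, z up, the work surface at z = 0. Lengths are in mm, angles in rad, forces in N, time in s.
With the tool pointing down it reaches from about 350 to 900 mm from the base axis. Payload 7.2 kg.
Tool frame: the origin (TCP) lies midway between the tips of the shut fingers; the grasp point (between the pads) lies 19 mm behind it (manip.hold_point_z is the distance from the TCP to the grasp point, in mm); z points along the fingers, y is the direction in which the jaws open and shut (so a half turn about z gives the same grasp; the last joint's range is limited). The gripper opens to 88 mm and grips with 3 to 60 N. Pads are 20 mm wide; open, the fingers measure 115 mm over their backs; the gripper's body (75 mm by 178 mm) begins 61 mm behind the grasp point.
Start: joints at [1.214, 0.411, -0.013, 1.596, 0.006, 1.134, -0.082], TCP at [177.989, -599.123, 222.653] pointing down, gripper open.
Joint ranges: [-2.95, 2.95], [-0.29, 1.99], [-1.47, 1.44], [0.14, 2.54], [-1.03, 4.17], [0.13, 1.85], [-2.86, 2.86]. Speed limits (rad/s): [2.39, 2.39, 3.01, 3.01, 3.14, 3.14, 3.14].

### API

Orientations are given as a unit quaternion [x, y, z, w].
In Python, from workcell import manip, vision gives the robot as it stands.
- The arm moves only by the tool drive_tool, never from a script. Its argument "series" is a list of rows, each an object with "travel": the shift along the tool's x, y, z in mm, a list of three; "rot": the turn, a rotation vector about the tool's x, y, z in rad, a list of three; "grip": the finger opening in mm, from 0 to 87.8. In form: [{"travel": [tx, ty, tz], "rot": [ax, ay, az], "grip": grip}, ...]. A call has 1 to 8 rows; each row shifts and turns the commanded pose from where the row before left it, along the tool's axes as they then stand; what a row does not reach is not made up. A row lasts 1/8 s, in which the tool goes at most 62.5 mm and 10.7 degrees, less where a joint would pass 70% of its speed; a pose out of reach is approached as far as the arm can. A call with a gripper value outside its range is refused whole. The fingers move at their own pace and stop on an object; "squeeze" is the grip in N (left out, the last holds). Time passes only in rows, so rows that do not move let the fingers close. It gives the time, the measured TCP pose, the force and the opening at its end, in the units of the state.
- manip.get_state(): the state, without advancing time (a new reading comes with each control period).
- vision.grab_frame(name): name is "side" or "top"; returns a dict with "color" (384x512x3 uint8, red, green, blue), "mtx" (3x3 intrinsics, pixels), "camera_from_world" (4x4, takes a point from world to camera coordinates). Camera axes: x right, y down, z forward; pixel columns grow to the right and rows downward; lengths in mm; the calibration is good to about 2 mm. A picture is of the moment at which its call begins. There is no depth.
- manip.sign_off(): hands the job in, once; it reports no verdict.
The state is a dict: "time": time; "q": joint angles; "dq": joint speeds; "tau": joint torques, N m; "tcp_pos": TCP position; "tool_rot": TCP orientation; "wrist_force": force on the tool from outside, world axes, zero at the start; "torque": the same for the moment, N m; "finger_gap": finger opening in mm.
Only numpy, scipy, OpenCV 4.12 (cv2) and the standard library are available. Lean on these libraries where they do the work, as an engineer would, in place of code of your own. Each camera call takes 0.05 s, during which the arm holds its last target. There are 200 camera calls.

### The job

Three brass collimator tubes lie side by side against the blue end stop on the optical table, and nothing keeps the open end of the row from rolling away. Set the orange wedge chock flat on the table against the outermost tube, near the middle of the tube's length and square to it, with its slope facing under the tube, close enough that the row cannot roll apart. Do not knock the row apart, and leave the plain orange block where it is.

Things in the scene. Friction and masses are not known exactly. Their poses are not given: they have to be found in the camera images.
- chock: Orange wedge chock, loose, about 160 g, 70 mm long (x), 46 wide (y), 32 high. Origin: centre of its underside. Thin toe (2 mm high) at x = -35; a 45 degree slope rises from it to the flat top, which runs from x = -5 to the upright back at +35. Sides (y = -23, +23) upright and parallel: grip across them near x = +12. With the slope touching the tube its origin is 45 mm level from the tube's axis.
- outer_tube: Outermost brass tube, at the row's open end: 40 mm diameter, 140 long, loose, about 500 g, on its side. Origin: on its axis, mid-length, 20 mm above the table; x runs along the axis, either way (y, z turn as it rolls). Two like tubes lie between it and the end stop, all but touching (gaps under 1 mm).
- end_stop: Blue angle bracket fixed to the table, 160 mm long (y), 40 high; the row's first tube rests against its upright face. Origin: foot of that face, mid-length, at table height. x points level along the row to its open end, y along the tubes. The outermost tube's axis is 101 mm out along x; the chock belongs just beyond that tube, its x pointing the same way as this x.
- plain_block: Plain oblong orange block, loose, 70 mm long (x), 46 wide (y), 32 high, no slope: not the chock, leave it alone. Origin: centre of its underside.
Not all that is in view belongs to the job. Leave any pink or turquoise look-alike of the chock alone.

How it is judged (in metres and radians):
At the end, for the whole second after the job is handed in: Chock flat on the table (6 mm, 7 deg), slope towards the outermost tube and at most 16 mm short of touching it, square within 15 deg, within 40 mm of the tube's middle; that tube on the table within 15 mm of its start, the plain block within 30 mm; chock and tube at rest (x of outer_tube in the frame of chock between -0.062 and -0.035 m and y of outer_tube in the frame of chock between -0.04 and 0.04 m and x of chock in the frame of end_stop above 0.12 m and angle between the x axis of chock and the x axis of end_stop, either way round below 0.26 rad and angle between chock's own z axis and vertical below 0.12 rad and height (world z) of chock below 0.006 m and height (world z) of outer_tube below 0.026 m and distance of outer_tube from where it was at the start of the episode below 0.015 m and distance of plain_block from where it was at the start of the episode below 0.03 m and linear speed of each of chock, outer_tube below 0.02 m/s).
It fails at once if the row is knocked apart (the outermost tube moves more than 40 mm) (distance of outer_tube from where it was at the start of the episode above 0.04 m).
It fails at once if the plain orange block is moved (more than 30 mm) (distance of plain_block from where it was at the start of the episode above 0.03 m).
It also fails if it takes over 35 s, if anything falls off the work surface, if the arm or the gripper's body presses on something with over 40 N, if the wrist force passes 120 N, or if a joint passes its speed limit or range.

## Working session

There is one attempt and no reset: what is moved stays moved. The work goes in short steps, Python scripts to look and compute and a tool call to move; the robot and the scene stay as the last step left them, time stands still between calls to the robot, and variables do not carry over. Pictures are saved under pics/ and viewed, about 8 in all and at most 12, crops included, and the job is handed in when it is done.

Besides the shell and the picture viewer there is one more tool, called after "Request:" as name(argument=value, ...), one argument or row to a line, values as JSON. drive_tool: Moves the arm, as the interface text tells. Its arguments: {"type":"object","properties":{"series":{"type":"array","items":{"type":"object","properties":{"travel":{"type":"array","items":{"type":"number"}},"rot":{"type":"array","items":{"type":"number"}},"grip":{"type":"number"}}}},"squeeze":{"type":"number"}},"required":["series"]}

```bash
mkdir -p pics; cat > h.py <<'E'
import numpy as np, cv2
from workcell import manip, vision
def grab(n,f):
    d=vision.grab_frame(n); cv2.imwrite('pics/'+f,cv2.cvtColor(d['color'],cv2.COLOR_RGB2BGR))
    np.savez('pics/'+n+'.npz',K=d['mtx'],T=d['camera_from_world'],c=d['color']); return d
def load(n):
    return np.load('pics/'+n+'.npz')
def ray(d,p):
    T=d['T'];R=T[:3,:3];o=-R.T@T[:3,3]
    v=R.T@np.linalg.solve(d['K'],[p[0],p[1],1.]);return o,v
def onz(d,p,z):
    o,v=ray(d,p);return o+v*(z-o[2])/v[2]
def proj(d,X):
    c=d['T'][:3,:3]@np.asarray(X,float)+d['T'][:3,3];u=d['K']@c;return u[:2]/u[2]
def tri(d1,p1,d2,p2):
    A=[];b=[]
    for d,p in((d1,p1),(d2,p2)):
        o,v=ray(d,p);v/=np.linalg.norm(v);P=np.eye(3)-np.outer(v,v);A.append(P);b.append(P@o)
    return np.linalg.lstsq(np.vstack(A),np.hstack(b),rcond=None)[0]
def crop(n,f,x0,y0,w,h,s):
    c=load(n)['c'][y0:y0+h,x0:x0+w];cv2.imwrite('pics/'+f,cv2.cvtColor(cv2.resize(c,None,fx=s,fy=s,interpolation=cv2.INTER_CUBIC),cv2.COLOR_RGB2BGR))
E
python3 -c "
from h import *
a=grab('top','t0.png');b=grab('side','s0.png')
cv2.imwrite('pics/both.png',cv2.cvtColor(np.vstack([a['color'],b['color']])[:, :],cv2.COLOR_RGB2BGR))
for d in(a,b):print(d['mtx'],d['camera_from_world'])
print(manip.get_state())"
```

```text
[[397.85459351   0.         257.75574327]
 [  0.         397.85459351 192.81671588]
 [  0.           0.           1.        ]] [[ 5.08034894e-03 -9.99201407e-01  3.96325344e-02  2.72773054e+01]
 [-9.95690043e-01 -8.72477554e-03 -9.23321004e-02  5.74372367e+02]
 [ 9.26041496e-02 -3.89926406e-02 -9.94939217e-01  7.99712455e+02]
 [ 0.00000000e+00  0.00000000e+00  0.00000000e+00  1.00000000e+00]]
[[372.67682652   0.         253.74266865]
 [  0.         372.67682652 184.06913789]
 [  0.           0.           1.        ]] [[-9.90231692e-01 -1.38963216e-01  1.14201625e-02  5.77281410e+02]
 [-1.00390197e-01  6.53726597e-01 -7.50042229e-01  5.31893484e+01]
 [ 9.67626160e-02 -7.43862058e-01 -6.61291339e-01  8.41933410e+02]
 [ 0.00000000e+00  0.00000000e+00  0.00000000e+00  1.00000000e+00]]
{'time': 0.1, 'q': array([ 1.2137995 ,  0.41182033, -0.01273374,  1.59696519,  0.00562584,
        1.13431869, -0.0822005 ]), 'dq': array([-0.00052209, -0.0022271 , -0.00028191, -0.00278651,  0.00030907,
        0.00103618,  0.0001883 ]), 'tau': array([ 3.19595791e-03, -5.89096749e+01,  6.44163061e-01, -2.91710365e+01,
       -5.37967344e-02,  1.44672923e-02,  2.43595275e-05]), 'tcp_pos': array([ 177.83242891, -598.67809504,  221.89083351]), 'tool_rot': array([ 9.89588454e-01,  1.43924101e-01, -1.64793566e-04, -7.19229240e-04]), 'wrist_force': array([-0.07192347,  0.03695065,  0.02588791]), 'torque': array([0.00072581, 0.02701151, 0.01477623]), 'finger_gap': 87.83848137298}
```

View pics/t0.png

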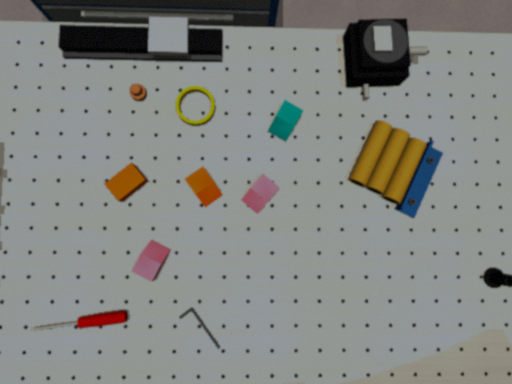

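View pics/s0.png

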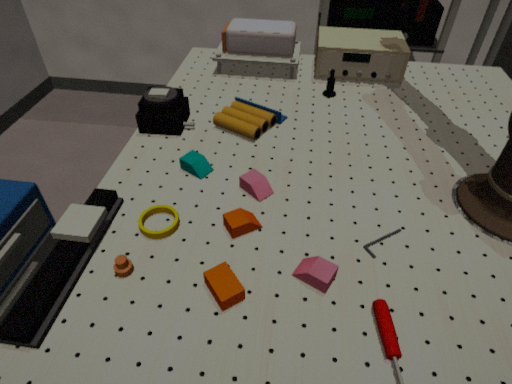

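Two things are orange. The one at top (126,182) / side (224,286) looks like a plain box. The one at top (204,186) / side (242,222) shows a slope falling to the right in the side view, so it is probably the chock. The pink and turquoise ones are look-alikes. I'll confirm with enlarged crops.

```bash
python3 -c "
from h import *
crop('top','a.png',164,151,80,70,5);crop('side','b.png',202,190,80,70,5)
crop('top','c.png',340,110,110,110,4);crop('side','d.png',205,90,90,55,4)
A,B,C,D=[cv2.imread('pics/%s.png'%k) for k in 'abcd']
cv2.imwrite('pics/z1.png',np.hstack([A,B]))
C=cv2.copyMakeBorder(C,0,0,0,0,0);D=cv2.copyMakeBorder(D,0,440-220,0,0,0)
cv2.imwrite('pics/z2.png',np.hstack([C,D[:, :]]))"
```

```text
(no output)
```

View pics/z1.png

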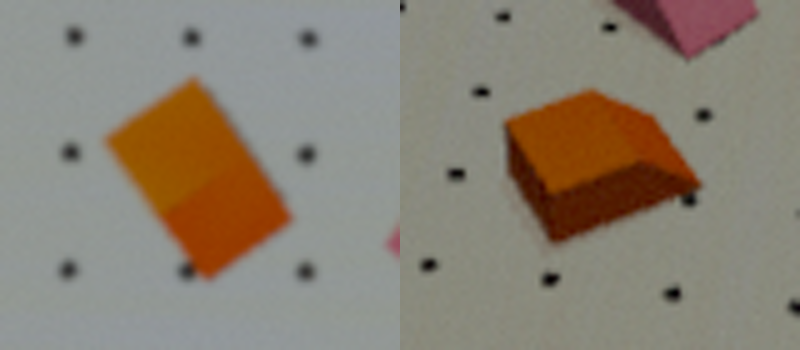

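View pics/z2.png

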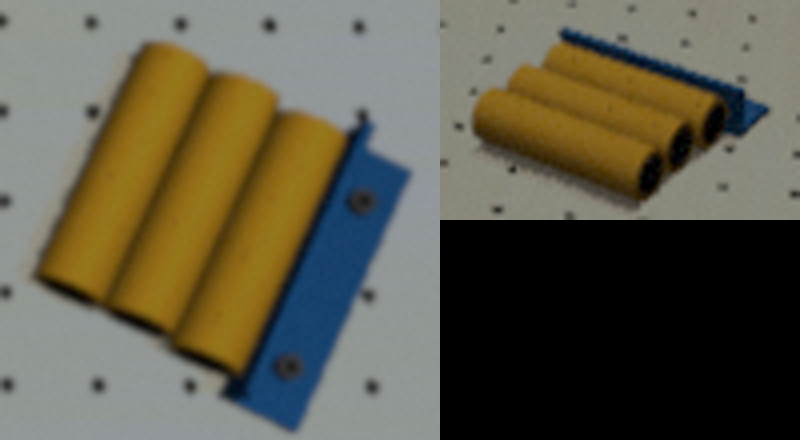

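Confirmed: the chock is the one at top (204,186), with a flat top and a 45° slope facing the lower right. The plain block is at top (126,182). The outer tube is the left one of the row, its left edge running from about top (375,122) to (349,178). I'll fit poses from both views.

```bash
cat > fit.py <<'E'
from h import *
from scipy.optimize import least_squares
t,s=load('top'),load('side')
U=lambda p,x0,y0,k:np.array([x0+(p[0]+.5)/k-.5,y0+(p[1]+.5)/k-.5])
M={'A':(35,23,32),'B':(35,-23,32),'RL':(-5,23,32),'TL':(-35,23,1),'TR':(-35,-23,1)}
ot={'A':(105,140),'B':(195,77),'RL':(163,214),'TL':(207,280),'TR':(292,218)}
os_={'A':(154,194),'B':(105,122),'RL':(240,162),'TL':(300,186)}
ot={k:U(v,164,151,5) for k,v in ot.items()};os_={k:U(v,202,190,5) for k,v in os_.items()}
for k in os_: print(k,tri(t,ot[k],s,os_[k]).round(1))
def res(p):
    c,q=np.cos(p[3]),np.sin(p[3]);R=np.array([[c,-q,0],[q,c,0],[0,0,1]])
    return np.hstack([proj(d,R@np.array(M[k])+p[:3])-v for d,o in((t,ot),(s,os_)) for k,v in o.items()])
c0=tri(t,ot['A'],s,os_['A'])
r=min((least_squares(res,[c0[0],c0[1],0,y]) for y in(0,1.57,3.14,-1.57)),key=lambda r:r.cost)
print('chock',r.x.round(3),'rms px',np.sqrt(np.mean(r.fun**2)))
pt=[U(p,340,110,4) for p in[(140,47),(110,110),(70,200),(38,272),(175,42),(150,42),(85,303),(60,292)]]
ps=[U(p,205,90,4) for p in[(35,110),(50,90),(35,135),(200,200),(222,175),(215,150)]]
def cyl(d,p):
    c,q=np.cos(p[3]),np.sin(p[3]);a=np.array([c,q,0]);b=np.array([-q,c,0]);th=np.linspace(0,6.28,60)
    P=[proj(d,p[:3]+e*70*a+20*(np.cos(h)*b+np.sin(h)*np.array([0,0,1]))) for e in(1,-1) for h in th]
    return cv2.convexHull(np.array(P,np.float32))
def rc(p): return [cv2.pointPolygonTest(cyl(d,p),tuple(map(float,v)),True) for d,o in((t,pt),(s,ps)) for v in o]
g=onz(t,(370,152),20)
for z in (None,20):
    f=rc if z is None else (lambda p:rc([p[0],p[1],20,p[2]]))
    r=min((least_squares(f,[g[0],g[1],20,y] if z is None else [g[0],g[1],y],diff_step=1e-3) for y in(-.4,.4,0)),key=lambda r:r.cost)
    print('tube',r.x.round(3),'rms px',np.sqrt(np.mean(r.fun**2)),np.round(r.fun,1))
for n,p in(('scr1',(362,201)),('scr2',(289,366)),('foot1',(410,172)),('foot2',(296,430)),('endR',(362,115))):print(n,onz(t,U(p,340,110,4),3).round(1))
print('valleys',[onz(t,U(p,340,110,4),20).round(1) for p in((208,75),(108,303),(278,100),(175,345))])
print('block',onz(t,(126,182),32).round(0),'pink1',onz(t,(260,194),20).round(0),'ridge',)
E
python3 fit.py
```

```text
A [601.3 182.   31.1]
B [628.3 145.7  30.9]
RL [570.6 157.9  29.2]
TL [546.2 142.1   1.1]
chock [587.315 143.546  -0.964   0.632] rms px 0.456294086292553
tube [ 6.62809e+02 -2.10986e+02  1.72550e+01 -4.43000e-01] rms px 0.47206089236562493 [-0.2 -0.5 -0.2  0.1 -0.1  0.5  0.2  0.5  0.5  0.2  0.7  1.   0.3  0.7]
tube [ 6.62299e+02 -2.09812e+02 -4.49000e-01] rms px 0.5475735362203493 [-0.3 -0.4  0.1  0.4 -0.1  0.6  0.4  0.6  0.6  0.8  0.3  0.5  0.3  1.2]
scr1 [ 652.  -346.8    3. ]
scr2 [ 561.2 -303.3    3. ]
foot1 [ 668.5 -374.2    3. ]
foot2 [ 526.6 -306.1    3. ]
endR [ 699.9 -348.5    3. ]
valleys [array([ 716.5, -256.6,   20. ]), array([ 592.6, -199.6,   20. ]), array([ 703.4, -294.4,   20. ]), array([ 570.6, -235. ,   20. ])]
block [593. 300.  32.] pink1 [572.  26.  20.] ridge
```

Request:
drive_tool(
  series=[
    {"travel": [20,-20,0],"grip": 87},
    {"travel": [34,-33,0],"grip": 87},
    {"travel": [34,-33,0],"grip": 87},
    {"travel": [34,-33,0],"grip": 87},
    {"travel": [34,-33,0],"grip": 87},
    {"travel": [34,-33,0],"grip": 87},
    {"travel": [34,-33,0],"grip": 87},
    {"travel": [34,-33,0],"grip": 87},
  ],
)

```text
schema error: expected keys travel, rot, grip
```

Request:
drive_tool(
  series=[
    {"travel": [34,-33,0],"grip": 87},
    {"travel": [34,-33,0],"grip": 87},
    {"travel": [34,-33,0],"grip": 87},
    {"travel": [34,-33,0],"grip": 87},
    {"travel": [34,-33,0],"grip": 87},
    {"travel": [34,-33,0],"grip": 87},
    {"travel": [34,-33,0],"grip": 87},
    {"travel": [34,-33,0],"grip": 87},
  ],
)

```text
schema error: expected keys travel, rot, grip
```

Request:
drive_tool(
  series=[
    {"travel": [34,-33,0],"grip": 87},
    {"travel": [34,-33,0],"grip": 87},
    {"travel": [17,-17,0],"grip": 87},
    {"rot": [0,0,-0.17],"travel": [0,0,20],"grip": 87},
    {"rot": [0,0,-0.173],"travel": [0,0,40],"grip": 87},
    {"travel": [0,0,40],"grip": 87},
    {"travel": [0,0,0],"grip": 87},
  ],
)

```text
schema error: expected keys travel, rot, grip
```

```bash
cat > st.py <<'E'
import sys
from h import *
from scipy.spatial.transform import Rotation as Ro
g=[float(v) for v in sys.argv[1:5]]  # target x y z, tool-x yaw
s=manip.get_state();R=Ro.from_quat(s['tool_rot']).as_matrix()
yaw=np.arctan2(R[1,0],R[0,0]);d=np.array(g[:3])-s['tcp_pos']
print('t',s['time'],'pos',s['tcp_pos'].round(1),'yaw',yaw.round(3),'q',s['q'].round(2),'gap',s['finger_gap'],'F',s['wrist_force'].round(1))
print('z axis',R[:,2].round(3),'travel in tool',(R.T@d).round(1),'rotz',round(-(g[3]-yaw),3))
E
python3 st.py 597 150.6 5 0.632
```

```text
t 0.1 pos [ 177.8 -598.7  221.9] yaw 0.289 q [ 1.21  0.41 -0.01  1.6   0.01  1.13 -0.08] gap 87.83848137298 F [-0.1  0.   0. ]
z axis [-0.001  0.001 -1.   ] travel in tool [ 615.3 -598.5  217.7] rotz -0.343
```

All three keys are required in every row.

Request:
drive_tool(
  series=[
    {"travel": [20,-20,0],"rot": [0,0,0],"grip": 87},
    {"travel": [34,-33,0],"rot": [0,0,0],"grip": 87},
    {"travel": [34,-33,0],"rot": [0,0,0],"grip": 87},
    {"travel": [34,-33,0],"rot": [0,0,0],"grip": 87},
    {"travel": [34,-33,0],"rot": [0,0,0],"grip": 87},
    {"travel": [34,-33,0],"rot": [0,0,0],"grip": 87},
    {"travel": [34,-33,0],"rot": [0,0,0],"grip": 87},
    {"travel": [34,-33,0],"rot": [0,0,0],"grip": 87},
  ],
)

```text
time: 1.1
tcp_pos: [354.2, -283.5, 222.5]
tool_rot: [0.99, 0.144, -0.0, -0.0]
wrist_force: [1.7, 0.1, 0.3]
finger_gap: 87.1
```

Request:
drive_tool(
  series=[
    {"travel": [34,-33,0],"rot": [0,0,0],"grip": 87},
    {"travel": [34,-33,0],"rot": [0,0,0],"grip": 87},
    {"travel": [34,-33,0],"rot": [0,0,0],"grip": 87},
    {"travel": [34,-33,0],"rot": [0,0,0],"grip": 87},
    {"travel": [34,-33,0],"rot": [0,0,0],"grip": 87},
    {"travel": [34,-33,0],"rot": [0,0,0],"grip": 87},
    {"travel": [34,-33,0],"rot": [0,0,0],"grip": 87},
    {"travel": [34,-33,0],"rot": [0,0,0],"grip": 87},
  ],
)

```text
time: 2.1
tcp_pos: [539.8, 46.7, 222.4]
tool_rot: [0.99, 0.144, -0.0, 0.0]
wrist_force: [0.5, -1.2, -0.7]
finger_gap: 87.1
```

Request:
drive_tool(
  series=[
    {"travel": [34,-33,0],"rot": [0,0,0],"grip": 87},
    {"travel": [34,-33,0],"rot": [0,0,0],"grip": 87},
    {"travel": [17,-17,0],"rot": [0,0,0],"grip": 87},
    {"rot": [0,0,-0.17],"travel": [0,0,20],"grip": 87},
    {"rot": [0,0,-0.173],"travel": [0,0,40],"grip": 87},
    {"travel": [0,0,40],"rot": [0,0,0],"grip": 87},
    {"travel": [0,0,0],"rot": [0,0,0],"grip": 87},
  ],
)

```text
time: 2.98
tcp_pos: [594.9, 148.2, 119.5]
tool_rot: [0.951, 0.311, -0.003, -0.0]
wrist_force: [0.7, 0.2, 0.1]
finger_gap: 87.0
```

```bash
python3 st.py 597 150.6 5 0.632
```

```text
t 2.975 pos [594.9 148.2 119.5] yaw 0.632 q [ 0.06  0.56 -0.53  1.7   0.33  0.98 -1.53] gap 86.99196377842367 F [0.7 0.2 0.1]
z axis [-0.006 -0.002 -1.   ] travel in tool [  3.8  -0.4 114.4] rotz -0.0
```

Request:
drive_tool(
  series=[
    {"travel": [3,0,30],"rot": [0,0,0],"grip": 87},
    {"travel": [0,0,40],"rot": [0,0,0],"grip": 87},
    {"travel": [0,0,30],"rot": [0,0,0],"grip": 87},
    {"travel": [0,0,14],"rot": [0,0,0],"grip": 87},
    {"travel": [0,0,0],"rot": [0,0,0],"grip": 87},
    {"travel": [0,0,0],"rot": [0,0,0],"grip": 87},
  ],
)

```text
time: 3.72
tcp_pos: [600.8, 151.4, 10.3]
tool_rot: [0.951, 0.311, 0.001, 0.0]
wrist_force: [-0.2, 0.5, -0.0]
finger_gap: 86.9
```

```bash
python3 st.py 597 150.6 5 0.632; python3 -c "
from h import *
grab('top','t1.png');grab('side','s1.png');crop('top','a.png',144,131,120,110,3);crop('side','b.png',180,150,120,110,3)
cv2.imwrite('pics/z3.png',np.hstack([cv2.imread('pics/a.png'),cv2.imread('pics/b.png')]))"
```

```text
t 3.725 pos [600.8 151.4  10.3] yaw 0.632 q [ 0.    0.69 -0.47  1.76  0.42  0.79 -1.61] gap 86.93461490028868 F [-0.2  0.5 -0. ]
z axis [ 0.002  0.001 -1.   ] travel in tool [-3.5 -1.5  5.3] rotz -0.0
```

View pics/z3.png

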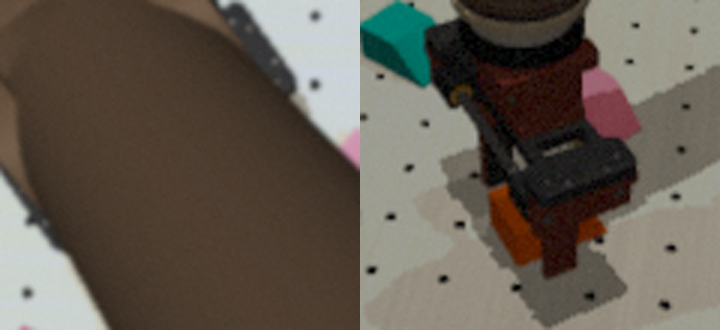

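The side view (crop right, finger at about (560,245)) shows the fingers straddling the chock with nothing touching. I'll lower 5 mm, correct slightly and grip.

Request:
drive_tool(
  series=[
    {"travel": [-3,-1,5],"rot": [0,0,0],"grip": 87},
    {"travel": [0,0,0],"rot": [0,0,0],"grip": 60},
    {"travel": [0,0,0],"rot": [0,0,0],"grip": 40},
    {"travel": [0,0,0],"rot": [0,0,0],"grip": 40},
    {"travel": [0,0,0],"rot": [0,0,0],"grip": 40},
    {"travel": [0,0,0],"rot": [0,0,0],"grip": 40},
  ],
  squeeze=25,
)

```text
time: 4.58
tcp_pos: [596.6, 150.2, 3.7]
tool_rot: [0.95, 0.311, 0.0, -0.0]
wrist_force: [0.4, 0.6, -0.2]
finger_gap: 45.5
```

Request:
drive_tool(
  series=[
    {"travel": [0,0,-10],"rot": [0,0,0],"grip": 40},
    {"travel": [0,0,-30],"rot": [0,0,0],"grip": 40},
    {"travel": [0,0,-40],"rot": [0,0,0],"grip": 40},
    {"travel": [0,0,-20],"rot": [0,0,0],"grip": 40},
    {"travel": [0,0,0],"rot": [0,0,0],"grip": 40},
  ],
)

```text
time: 5.2
tcp_pos: [597.5, 150.2, 105.0]
tool_rot: [0.951, 0.311, 0.001, 0.0]
wrist_force: [0.2, -0.1, -2.5]
finger_gap: 45.8
```

```bash
python3 st.py 689.5 -152.5 105 1.126
```

```text
t 5.2 pos [597.5 150.2 105. ] yaw 0.632 q [ 0.05  0.57 -0.53  1.71  0.34  0.95 -1.55] gap 45.766372413199385 F [ 0.2 -0.1 -2.5]
z axis [ 0.003  0.    -1.   ] travel in tool [-1.045e+02  2.987e+02  2.000e-01] rotz -0.494
```

Request:
drive_tool(
  series=[
    {"travel": [-10,28,0],"rot": [0,0,0],"grip": 40},
    {"travel": [-14,43,0],"rot": [0,0,0],"grip": 40},
    {"travel": [-14,43,0],"rot": [0,0,0],"grip": 40},
    {"travel": [-14,43,0],"rot": [0,0,0],"grip": 40},
    {"travel": [-14,43,0],"rot": [0,0,0],"grip": 40},
    {"travel": [-14,43,0],"rot": [0,0,0],"grip": 40},
    {"travel": [-11,31,0],"rot": [0,0,0],"grip": 40},
    {"travel": [-8,22,0],"rot": [0,0,0],"grip": 40},
  ],
)

```text
time: 6.2
tcp_pos: [690.7, -149.3, 101.4]
tool_rot: [0.951, 0.31, -0.001, -0.0]
wrist_force: [0.6, 0.5, -1.6]
finger_gap: 46.0
```

Request:
drive_tool(
  series=[
    {"travel": [0,0,0],"rot": [0,0,-0.165],"grip": 40},
    {"travel": [0,0,0],"rot": [0,0,-0.165],"grip": 40},
    {"travel": [0,0,0],"rot": [0,0,-0.164],"grip": 40},
    {"travel": [0,0,0],"rot": [0,0,0],"grip": 40},
    {"travel": [0,0,0],"rot": [0,0,0],"grip": 40},
  ],
)

```text
time: 6.82
tcp_pos: [691.3, -146.9, 103.0]
tool_rot: [0.847, 0.532, -0.0, -0.0]
wrist_force: [-0.3, -0.2, -2.1]
finger_gap: 45.5
```

```bash
python3 st.py 692.4 -147.3 12 1.126; python3 -c "
from h import *
grab('top','t2.png');grab('side','s2.png');crop('top','a.png',310,90,130,120,3);crop('side','b.png',180,60,130,120,3)
cv2.imwrite('pics/z4.png',np.hstack([cv2.imread('pics/a.png'),cv2.imread('pics/b.png')]))"
```

```text
t 6.825 pos [ 691.3 -146.9  103. ] yaw 1.123 q [ 0.5   0.73 -0.59  1.46  0.43  1.08 -0.62] gap 45.472219421559195 F [-0.3 -0.2 -2.1]
z axis [-0.001  0.    -1.   ] travel in tool [ 0.1  1.3 91. ] rotz -0.003
```

View pics/z4.png

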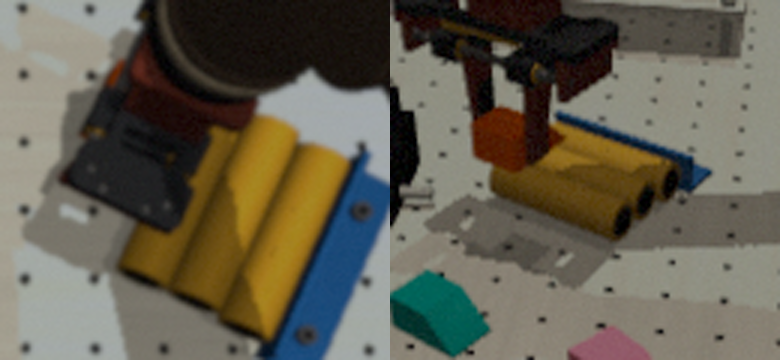

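The chock is held level over the open side of the row (crop right, about (520,140)), and the tubes haven't moved. I'll lower it.

Request:
drive_tool(
  series=[
    {"travel": [0,1,25],"rot": [0,0,0],"grip": 40},
    {"travel": [0,0,30],"rot": [0,0,0],"grip": 40},
    {"travel": [0,0,25],"rot": [0,0,0],"grip": 40},
    {"travel": [0,0,11],"rot": [0,0,0],"grip": 40},
    {"travel": [0,0,0],"rot": [0,0,0],"grip": 40},
    {"travel": [0,0,0],"rot": [0,0,0],"grip": 40},
  ],
)

```text
time: 7.68
tcp_pos: [693.3, -147.7, 13.9]
tool_rot: [0.846, 0.534, 0.001, 0.001]
wrist_force: [0.1, -0.1, -1.7]
finger_gap: 45.9
```

```bash
python3 st.py 690 -152.2 5 1.126
```

```text
t 7.675 pos [ 693.3 -147.7   13.9] yaw 1.126 q [ 0.48  0.83 -0.55  1.51  0.49  0.94 -0.66] gap 45.94222022173582 F [ 0.1 -0.1 -1.7]
z axis [ 0.002 -0.    -1.   ] travel in tool [-5.5 -1.   8.9] rotz -0.0
```

Request:
drive_tool(
  series=[
    {"travel": [-2,0,4],"rot": [0,0,0],"grip": 40},
    {"travel": [-2,0,3],"rot": [0,0,0],"grip": 40},
    {"travel": [-1,0,2],"rot": [0,0,0],"grip": 40},
    {"travel": [0,0,0],"rot": [0,0,0],"grip": 40},
    {"travel": [0,0,0],"rot": [0,0,0],"grip": 40},
  ],
)

```text
time: 8.3
tcp_pos: [690.3, -152.4, 3.7]
tool_rot: [0.846, 0.534, -0.0, 0.0]
wrist_force: [-1.1, -0.1, 0.7]
finger_gap: 45.8
```

```bash
python3 st.py 690 -152.2 4 1.126; python3 -c "
from h import *
grab('top','t3.png');grab('side','s3.png');crop('top','a.png',310,90,130,130,3);crop('side','b.png',195,70,100,78,5)
a=cv2.imread('pics/a.png');b=cv2.imread('pics/b.png')[:390,:410]
cv2.imwrite('pics/z5.png',np.hstack([a,b]))"
```

```text
t 8.3 pos [ 690.3 -152.4    3.7] yaw 1.126 q [ 0.48  0.84 -0.54  1.51  0.5   0.93 -0.66] gap 45.79907230256302 F [-1.1 -0.1  0.7]
z axis [ 0. -0. -1.] travel in tool [ 0.1 -0.4 -0.3] rotz -0.0
```

View pics/z5.png

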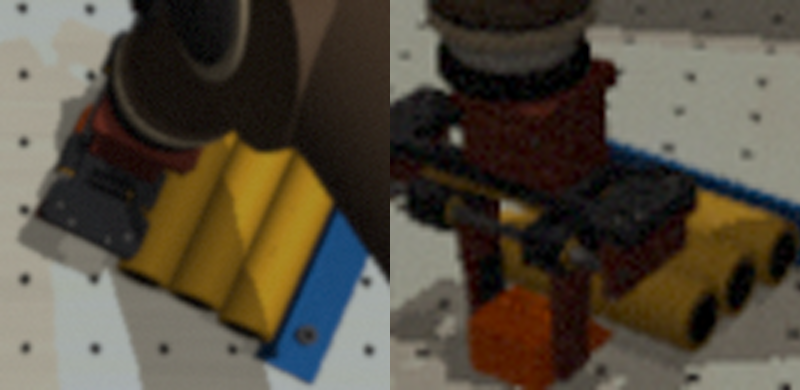

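The chock stands on the table: TCP at 3.7 mm, its height at the pick, and its weight is off the wrist. The row is intact. I'll release it, go straight up, back off along +y and measure.

Request:
drive_tool(
  series=[
    {"travel": [0,0,0],"rot": [0,0,0],"grip": 55},
    {"travel": [0,0,0],"rot": [0,0,0],"grip": 75},
    {"travel": [0,0,0],"rot": [0,0,0],"grip": 75},
    {"travel": [0,0,0],"rot": [0,0,0],"grip": 75},
    {"travel": [0,0,-20],"rot": [0,0,0],"grip": 75},
    {"travel": [0,0,-40],"rot": [0,0,0],"grip": 75},
    {"travel": [0,0,-50],"rot": [0,0,0],"grip": 75},
    {"travel": [0,0,-50],"rot": [0,0,0],"grip": 75},
  ],
)

```text
time: 9.4
tcp_pos: [690.4, -152.0, 166.8]
tool_rot: [0.846, 0.534, 0.001, 0.0]
wrist_force: [0.6, -1.1, 0.2]
finger_gap: 74.7
```

Request:
drive_tool(
  series=[
    {"travel": [30,0,-20],"rot": [0,0,0],"grip": 75},
    {"travel": [45,0,0],"rot": [0,0,0],"grip": 75},
    {"travel": [45,0,0],"rot": [0,0,0],"grip": 75},
    {"travel": [45,0,0],"rot": [0,0,0],"grip": 75},
    {"travel": [45,0,0],"rot": [0,0,0],"grip": 75},
    {"travel": [30,0,0],"rot": [0,0,0],"grip": 75},
    {"travel": [0,0,0],"rot": [0,0,0],"grip": 75},
  ],
)

```text
time: 10.28
tcp_pos: [793.5, 68.9, 184.7]
tool_rot: [0.844, 0.536, 0.001, -0.001]
wrist_force: [-0.8, 0.2, -0.4]
finger_gap: 75.1
```

```bash
python3 -c "
from h import *
grab('top','t4.png');grab('side','s4.png');crop('top','a.png',320,100,80,80,5);crop('side','b.png',190,80,80,80,5)
cv2.imwrite('pics/z6.png',np.hstack([cv2.imread('pics/a.png'),cv2.imread('pics/b.png')]))"
```

```text
(no output)
```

View pics/z6.png

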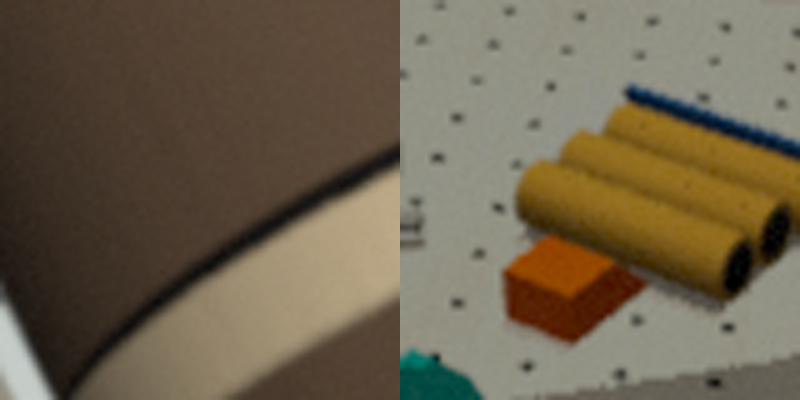

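The side view shows the chock flat with its slope under the outer tube, but the arm hides the top view. I'll move it clear.

Request:
drive_tool(
  series=[
    {"travel": [10,-35,0],"rot": [0,0,0],"grip": 75},
    {"travel": [10,-49,0],"rot": [0,0,0],"grip": 75},
    {"travel": [10,-49,0],"rot": [0,0,0],"grip": 75},
    {"travel": [10,-49,0],"rot": [0,0,0],"grip": 75},
    {"travel": [10,-49,0],"rot": [0,0,0],"grip": 75},
    {"travel": [10,-35,0],"rot": [0,0,0],"grip": 75},
    {"travel": [0,0,0],"rot": [0,0,0],"grip": 75},
  ],
)

```text
time: 11.25
tcp_pos: [577.6, 234.0, 185.2]
tool_rot: [0.845, 0.535, 0.001, 0.0]
wrist_force: [-0.1, -1.1, 0.2]
finger_gap: 75.1
```

```bash
python3 -c "
from h import *
grab('top','t5.png');grab('side','s5.png');crop('top','a.png',320,100,80,80,5);crop('side','b.png',190,80,80,80,5)
cv2.imwrite('pics/z7.png',np.hstack([cv2.imread('pics/a.png'),cv2.imread('pics/b.png')]))"
```

```text
(no output)
```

View pics/z7.png

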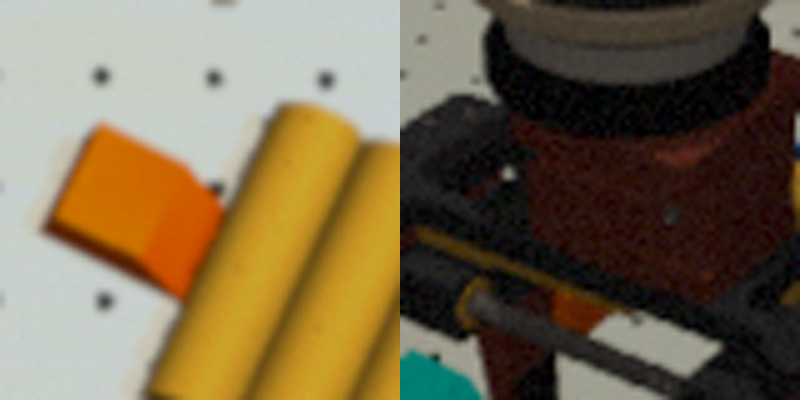

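```bash
python3 - <<'E'
from h import *
from scipy.optimize import least_squares
t,s=load('top'),load('side')
U=lambda p,x0,y0,k:np.array([x0+(p[0]+.5)/k-.5,y0+(p[1]+.5)/k-.5])
M={'A':(35,23,32),'B':(35,-23,32),'RL':(-5,23,32),'RR':(-5,-23,32)}
ot={k:U(v,320,100,5) for k,v in {'A':(50,220),'B':(100,124),'RL':(143,250),'RR':(188,165)}.items()}
os_={k:U(v,190,80,5) for k,v in {'A':(173,296),'B':(105,270),'RL':(213,259)}.items()}
def res(p):
    c,q=np.cos(p[3]),np.sin(p[3]);R=np.array([[c,-q,0],[q,c,0],[0,0,1]])
    return np.hstack([proj(d,R@np.array(M[k])+p[:3])-v for d,o in((t,ot),(s,os_)) for k,v in o.items()])
r=least_squares(res,[684,-165,0,1.1]);p=r.x
print(p.round(3),'rms',np.sqrt(np.mean(r.fun**2)))
y=p[3];d=np.array([662.5,-210])-p[:2]
print('tube in chock',d@[np.cos(y),np.sin(y)],d@[-np.sin(y),np.cos(y)])
# tube edge now vs start, top-view px and mm on z=20
for a,b in(((375-.4,121.4),U((275,115),320,100,5)),((349.1,177.6),U((150,385),320,100,5))):print(onz(t,a,20).round(1),onz(t,b,20).round(1))
E
```

```text
[ 6.85595e+02 -1.62475e+02  6.58000e-01  1.14400e+00] rms 0.6709030675977676
tube in chock -52.822378769651635 1.335967108708735
[ 731.3 -219.8   20. ] [ 728.6 -219.8   20. ]
[ 608.8 -162.4   20. ] [ 610.9 -163.5   20. ]
```

```bash
python3 -c "
from workcell import manip
print(manip.sign_off())"
```

```text
the job is handed in; nothing more can be done
None
```

The orange wedge chock is standing flat on the table against the open end of the row, slope under the outermost tube. I handed the job in at about 11 s of the 35 s allowed, and no verdict is reported.

**Last checks**, from a two-view fit after release (0.7 px rms):

| Check | Measured | Limit |
|---|---|---|
| Tube axis from chock, along chock x | −53 mm (about 8 mm short of touching) | −62 to −35 mm |
| Off the tube's middle | 1 mm | 40 mm |
| Square to the tube | about 0.02 rad | 0.26 rad |
| Height of chock | about 0.7 mm | 6 mm |

- **Tube:** its visible edge points agree with the start to about 3 mm, which is as well as I could read them, so I see no movement.
- **Plain block:** I didn't touch it, but I didn't measure it again at the end.
- **Disagreements:**
  - The arm's own readings put the chock about 50 mm from the tube axis and the cameras 53 mm; both are within limits.
  - The side corner points come from a picture taken one move earlier than the top ones, because the arm blocked the side view afterwards. Nothing touched the chock between the two.

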